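# Cradle the offset tube in the notched jig

### The arm

A 6-joint arm with a two-finger parallel gripper is mounted at the origin on the work surface. World frame = base frame: x ahead of the robot, y to its left, z up, the work surface at z = 0. Lengths are in m, angles in rad, forces in N, time in s.
With the tool pointing down it reaches from about 0.375 to 0.9 m from the base axis. Payload 3.1 kg.
Tool frame: the origin (TCP) lies at the centre of the arm's flange, where the gripper is bolted on; the fingertips stand 173 mm ahead of it and the grasp point (between the pads) lies 155 mm ahead of it; z points along the fingers, y is the line along which they close (so a half turn about z gives the same grasp; the last joint's range is limited). The gripper opens to 85 mm and grips with 20 to 120 N. Pads are 22 mm wide; open, the fingers measure 114 mm over their backs; the gripper's body (76 mm by 85 mm) begins 54 mm behind the grasp point. The pads swing forward as they close: fully open they stand 13 mm farther back than shut.
Start: joints at [0.947, 0.527, 1.433, -0, 1.181, -0.178], TCP at [0.269, 0.564, 0.405] pointing down, gripper open.
Joint ranges: [-3.08, 3.08], [-0.75, 2.2], [0.22, 2.44], [-1.43, 4.57], [0, 2.65], [-2.85, 2.85]. Speed limits (rad/s): [2.79, 2.79, 3.14, 3.14, 3.14, 3.14].

### API

Orientations are given as [roll, pitch, yaw] about the fixed x, y, z axes, in that order (R = Rz(yaw) Ry(pitch) Rx(roll)).
In Python, from rig import r gives the robot as it stands.
- The arm moves only by the tool move_arm, never from a script. Its argument "targets" is one flat list of numbers, 7 for each row, row after row: the finger opening in cm, from 0 to 8.54, then the shift along the world's x, y, z in cm, then the turn, a rotation vector about the world's x, y, z in rad. In form: [fingers, tx, ty, tz, wx, wy, wz, fingers, tx, ty, tz, wx, wy, wz, ...]. A call has 1 to 10 rows; each row is the pose to reach, as a shift and turn from the pose commanded when the call began; what a row does not reach only later rows make up. A row lasts 1/8 s, in which the tool goes at most 62.5 mm and 10.7 degrees, less where a joint would pass 70% of its speed; a pose out of reach is approached as far as the arm can. A call with a gripper value outside its range is refused whole. The fingers move at their own pace and stop on an object; "newtons" is the grip in N (left out, the last holds). Time passes only in rows, so rows that repeat a pose let the fingers close. It gives the time, the measured TCP pose, the force, the opening and the grip force at its end, in the units of the state.
- r.get_state(): the state, without advancing time (a new reading comes with each control period).
- r.grab_frame(name): name is "side" or "top" or "wrist"; returns a dict with "image" (420x560x3 uint8, blue, green, red), "fx", "fy", "cx", "cy" (pixels), "k1" (the pictures are not rectified: a ray, as slopes to the right and down, at radius r is drawn at 1 + k1 r^2 times it, then the intrinsics apply), "R" (3x3) and "t" (3): a world point X has camera coordinates R X + t. Camera axes: x right, y down, z forward; pixel columns grow to the right and rows downward; lengths in m; the calibration is good to about 2 mm. A picture is of the moment at which its call begins. There is no depth.
- r.sign_off(): hands the job in; it is judged then, once.
Trained networks look in a picture, given as the dict that the camera call returned (one of the last four; its "shot" number tells which), for a name from the list of things; names that differ only in an ending like _2 or _b are one class to them, and where a whole thing is asked for, a point or a joint stands for the part that bears it (a point fixed in the world has none). Each returns a list of dicts, best first, with "confidence" (0 to 1); they miss things now and then, are a little off and sometimes report something else, mostly with a low value. They report only what shows in the picture. A call takes as long as a camera call.
- r.recognise(picture, thing): "bbox" ([left, top, right, bottom] as shares, 0 to 1, of the picture: columns of its width, rows of its height, round what is visible of it).
The state is a dict: "clock": time; "joint_pos": joint angles; "qvel": joint speeds; "tau": joint torques, N m; "ee_pos": TCP position; "eef_rot": TCP orientation; "force": force on the tool from outside, world axes, zero at the start; "moment": the same for the moment, N m; "width": finger opening in m; "finger_force": force on a finger pad.
Only numpy, scipy, OpenCV 4.12 (cv2) and the standard library are available. Lean on these libraries where they do the work, as an engineer would, in place of code of your own. Each camera call takes 0.05 s, during which the arm holds its last target. There are 200 camera calls.

### The job

Pick up the copper offset tube (the long one with two parallel ends, not the short elbow), turn it to match the blue notched jig, and lower it until both of its straight ends rest in the two notches, about centred lengthwise, ready for its compression ferrules. Lower it right into the notches before letting go, do not drop it in; let go of it there and leave the elbow where it lies.

Things in the scene. Friction and masses are not known exactly. Their poses are not given: they have to be found in the camera images.
- tube_mid (a point): Loose copper offset tube, 22 mm diameter, 120 to 240 g, lying flat. Point: its centre of mass, on its axis at mid-slant, 11 mm above the bench; grasp here, fingers closing along own direction (-1,1). Frame z up; seen from above the axis runs (-135,-35) to (-35,-35), slants to (35,35), then to (135,35) mm, bends rounded. A half turn about z looks the same.
- jig: Fixed jig: steel plate 250 x 160 x 12 mm with two blue notched posts. Origin: centre of the plate's underside, at bench height; z up, x along plate and notches. Notches centred at (-82,-35), (82,35) mm, 44 long in x, floor 28 wide and 40 above bench, flaring to 52 wide at 66 height. Seated tube: frame parallel to the jig's or half a turn off, axis 51 mm above the origin. Between the posts is free.
- elbow_mid (a point): Loose short copper elbow of 22 mm tube, one 90 degree bend, legs 105 mm, lying flat on the far part of the bench; not to be used. Point: inside the angle, 11 mm above the bench; the legs' axes lie at x = -25 and y = -25 mm in its frame.

How it is judged:
On the way:
1. the tube is lowered into both notches (its middle within 12 mm of its seated height) while the fingers still hold it (z of tube_mid in the frame of jig between 0.04 and 0.063 m and horizontal distance between tube_mid and jig below 0.03 m and angle between the x axis of tube_mid and the x axis of jig, either way round below 0.25 rad and contact force between the fingers and tube above 1 N), for 0.05 s.
At the end, for the whole second after the job is handed in: The offset tube lies at rest in both notches of the jig: its middle within 20 mm lengthwise and 12 mm sideways of the jig's centre and within 5 mm of its seated height, its ends within 10 degrees of the notches' direction and its tilt under 10 degrees; the elbow is within 30 mm of where it lay (x of tube_mid in the frame of jig between -0.02 and 0.02 m and y of tube_mid in the frame of jig between -0.012 and 0.012 m and z of tube_mid in the frame of jig between 0.046 and 0.056 m and angle between the x axis of tube_mid and the x axis of jig, either way round below 0.175 rad and angle between tube_mid's own z axis and vertical below 0.175 rad and contact force between tube and jig above 0.3 N and linear speed of tube below 0.02 m/s and distance of elbow_mid from where it was at the start of the episode below 0.03 m); the robot touches nothing.
It fails at once if the elbow is moved by more than 30 mm (distance of elbow_mid from where it was at the start of the episode above 0.03 m).
It also fails if it takes over 35 s, if anything falls off the work surface, if the arm or the gripper's body presses on something with over 40 N, if the wrist force passes 120 N, or if a joint passes its speed limit or range.

## Working session

There is one attempt and no reset: what is moved stays moved. The work goes in short steps, Python scripts to look and compute and a tool call to move; the robot and the scene stay as the last step left them, time stands still between calls to the robot, and variables do not carry over. Pictures are saved under pics/ and viewed, at most 10 in all, crops included, and the job is handed in when it is done.

Besides the shell and the picture viewer there is one more tool, called after "Call:" by a JSON object that holds its "method" and its "body". move_arm: Moves the arm, as the interface text tells. Its arguments: {"type":"object","properties":{"targets":{"type":"array"},"newtons":{"type":"number"}},"required":["targets"]}

```bash
mkdir -p pics
python3 - <<'E'
from rig import r
import cv2,numpy as np
ims=[]
for n in ("top","side"):
    f=r.grab_frame(n); cv2.imwrite(f"pics/{n}0.png",f["image"])
    print(n,f["fx"],f["cx"],f["cy"],f["k1"],np.round(f["R"],3).tolist(),np.round(f["t"],3))
    for th in ("tube_mid","jig","elbow_mid"):
        print(th,[(np.round(np.array(d["bbox"])*[560,420,560,420]),round(d["confidence"],2)) for d in r.recognise(f,th)[:2]])
s=r.get_state();print(s["ee_pos"],s["eef_rot"],s["clock"],s["width"])
E
```

```text
top 406.56590136396466 283.8073978653843 207.71626977334887 0.012702121593808525 [[-0.017, -1.0, -0.014], [-0.996, 0.019, -0.092], [0.092, 0.012, -0.996]] [0.034 0.663 0.692]
tube_mid [(array([385., 212., 425., 371.]), 0.57)]
jig [(array([128., 208., 235., 353.]), 0.81)]
elbow_mid [(array([267., 120., 327., 191.]), 0.88)]
side 471.96945552262906 274.76816437421826 215.2068385763558 -0.11484845693884844 [[0.989, -0.145, 0.016], [-0.073, -0.589, -0.805], [0.126, 0.795, -0.594]] [-0.646  0.103  0.747]
tube_mid [(array([ 95., 318., 300., 352.]), 0.64)]
jig [(array([146., 140., 271., 217.]), 0.87)]
elbow_mid [(array([303., 213., 367., 263.]), 0.72)]
[0.269401   0.56387559 0.40457112] [-3.14124591e+00 -5.73671744e-05  2.69582029e+00] 0.4 0.08547954245050209
```

View pics/top0.png

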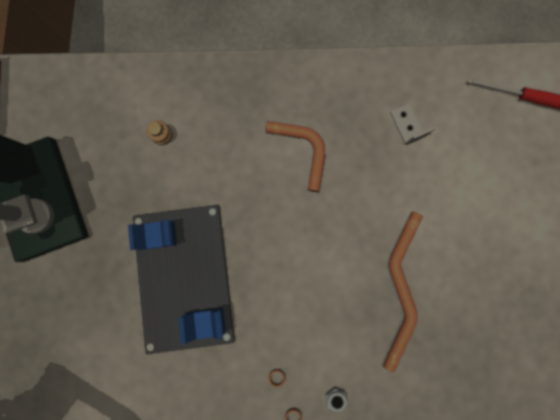

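View pics/side0.png

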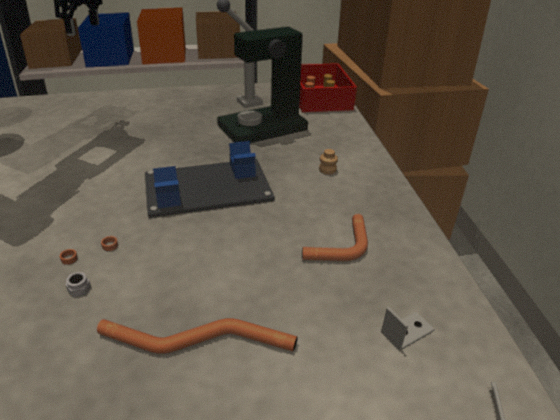

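The top view shows the tube running from (416,215) to (390,368). The jig's screws are at (138,221), (212,211), (227,337) and (150,347), and its posts at (152,235) and (203,325). The elbow is near (300,150). In the side view the tube runs from (103,327) to (293,342). Next I'll fit the poses using both views.

```bash
cat > h.py <<'E'
import numpy as np,cv2
from scipy.optimize import least_squares
from scipy.spatial import cKDTree
def proj(f,X):
    c=np.atleast_2d(X)@np.array(f["R"]).T+f["t"]; s=c[:,:2]/c[:,2:]
    s=s*(1+f["k1"]*(s**2).sum(1,keepdims=True))
    return s*[f["fx"],f["fy"]]+[f["cx"],f["cy"]]
def plane(f,uv,z):
    d=(np.atleast_2d(uv)-[f["cx"],f["cy"]])/[f["fx"],f["fy"]]; s=d.copy()
    for _ in range(8): s=d/(1+f["k1"]*(s**2).sum(1,keepdims=True))
    R=np.array(f["R"]); D=np.c_[s,np.ones(len(s))]@R; C=-R.T@f["t"]
    return C+D*((z-C[2])/D[:,2])[:,None]
def world(p,L):  # p=x,y,z,yaw
    c,s=np.cos(p[3]),np.sin(p[3]); L=np.asarray(L,float)
    return L@np.array([[c,s,0],[-s,c,0],[0,0,1]])+p[:3]
V=np.array([(-135,-35),(-35,-35),(35,35),(135,35)])/1000
def bez():
    # polyline with rounded corners (setback 25 mm)
    def cor(a,b,c,s=.022):
        p=b+(a-b)/np.linalg.norm(a-b)*s;q=b+(c-b)/np.linalg.norm(c-b)*s
        t=np.linspace(0,1,12)[:,None]; return (1-t)**2*p+2*t*(1-t)*b+t*t*q
    P=np.vstack([V[:1],cor(*V[:3]),cor(*V[1:]),V[3:]])
    d=np.r_[0,np.cumsum(np.linalg.norm(np.diff(P,axis=0),axis=1))]
    u=np.linspace(0,d[-1],150); return np.c_[np.interp(u,d,P[:,0]),np.interp(u,d,P[:,1]),0*u]
CL=bez()
def tubemask(f,box):
    h=cv2.cvtColor(f["image"],cv2.COLOR_BGR2HSV)
    m=cv2.inRange(h,(2,90,60),(20,255,255)); k=np.zeros_like(m)
    l,t,r_,b=[int(v) for v in box]; k[max(t,0):b,max(l,0):r_]=255
    n,lab,st,_=cv2.connectedComponentsWithStats(m&k)
    return (lab==1+np.argmax(st[1:,4])).astype(np.uint8)
def fittube(views,p0,fixz=None):
    pre=[]
    for f,m in views:
        uv=np.argwhere(m)[:,::-1].astype(float)
        pre.append((f,uv[::max(1,len(uv)//1500)],cv2.distanceTransform(1-m,cv2.DIST_L2,5)))
    def res(p):
        q=np.array(p) if fixz is None else np.array([p[0],p[1],fixz,p[2]])
        o=[]
        for f,uv,dt in pre:
            P=proj(f,world(q,CL)); o.append(cKDTree(P).query(uv)[0]/np.sqrt(len(uv)))
            o.append(cv2.remap(dt,P[None,:,0].astype(np.float32),P[None,:,1].astype(np.float32),1)[0]/np.sqrt(len(P)))
        return np.hstack(o)
    x0=p0 if fixz is None else [p0[0],p0[1],p0[3]]
    s=least_squares(res,x0,x_scale=[.01]*(len(x0)-1)+[.1],diff_step=1e-4); return s.x,np.sqrt(2*s.cost/len(views))
E
python3 - <<'E'
from h import *; from rig import r
T=r.grab_frame("top");S=r.grab_frame("side")
mt=tubemask(T,(375,205,435,378));ms=tubemask(S,(88,310,306,360))
e=plane(T,[(416,215),(390,368),(402,291)],.011);print("tube pts",e.round(3))
c=e[2]
best=[]
for y in np.arange(-3,0.2,.4):
    p,c_=fittube([(T,mt),(S,ms)],[c[0],c[1],.011,y]);best.append((c_,p))
best.sort(key=lambda b:b[0]);print(best[0],best[1])
sc=plane(T,[(138,221),(212,211),(227,337),(150,347)],.013);print("screws",sc.round(4),sc.mean(0), [np.linalg.norm(sc[i]-sc[i-1]).round(4) for i in range(4)])
v=(sc[0]-sc[3])+(sc[1]-sc[2]);yaw=np.arctan2(v[1],v[0]);j=[*sc.mean(0)[:2],0,yaw];print("jig",j)
tl=best[0][1]
def draw(f,im):
    def pl(X,col): cv2.polylines(im,[np.int32(proj(f,X)*8)],True,col,1,cv2.LINE_AA,3)
    pl(world(j,[(a*.125,b*.08,.012) for a,b in((1,1),(1,-1),(-1,-1),(-1,1))]),(0,255,255))
    for x,y in((-.082,-.035),(.082,.035)):
        for w,z,col in((.014,.04,(255,255,255)),(.026,.066,(0,255,0))):
            pl(world(j,[(x+a*.022,y+b*w,z) for a,b in((1,1),(1,-1),(-1,-1),(-1,1))]),col)
    cv2.polylines(im,[np.int32(proj(f,world(tl,CL)))],False,(255,255,0),1)
    return im
o=[draw(f,f["image"].copy()) for f in(T,S)]
a=cv2.resize(o[0][195:380,110:430],(800,462)); cv2.imwrite("pics/ov_top.png",a)
b=cv2.resize(o[1][130:360,80:310],(600,600)); cv2.imwrite("pics/ov_side.png",b)
E
```

```text
tube pts [[ 0.648 -0.217  0.011]
 [ 0.38  -0.159  0.011]
 [ 0.512 -0.186  0.011]]
(np.float64(4.2470822405339925), array([ 0.51308455, -0.18745175,  0.00842733, -0.4808493 ])) (np.float64(4.247083944512188), array([ 0.51308566, -0.18744791,  0.00842441, -0.48083768]))
screws [[0.6459 0.2882 0.013 ]
 [0.6617 0.1533 0.013 ]
 [0.4374 0.1268 0.013 ]
 [0.4224 0.2631 0.013 ]] [0.54181771 0.20784718 0.013     ] [np.float64(0.2249), np.float64(0.1359), np.float64(0.2258), np.float64(0.1372)]
jig [np.float64(0.5418177070629361), np.float64(0.20784718490667597), 0, np.float64(0.11477735752588605)]
```

View pics/ov_top.png

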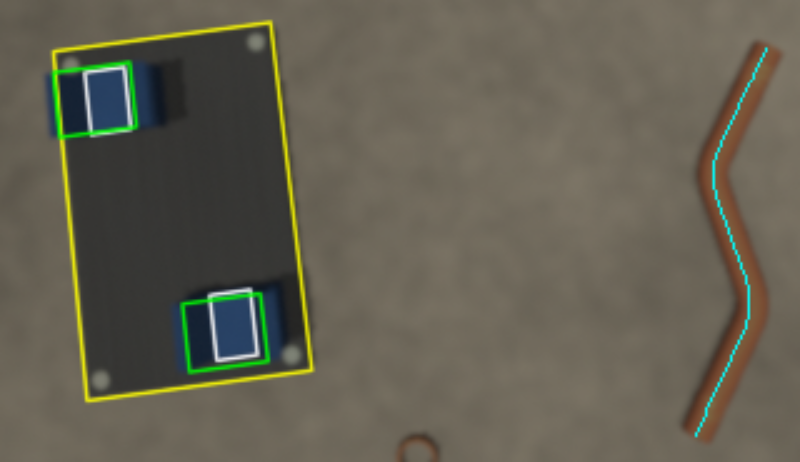

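View pics/ov_side.png

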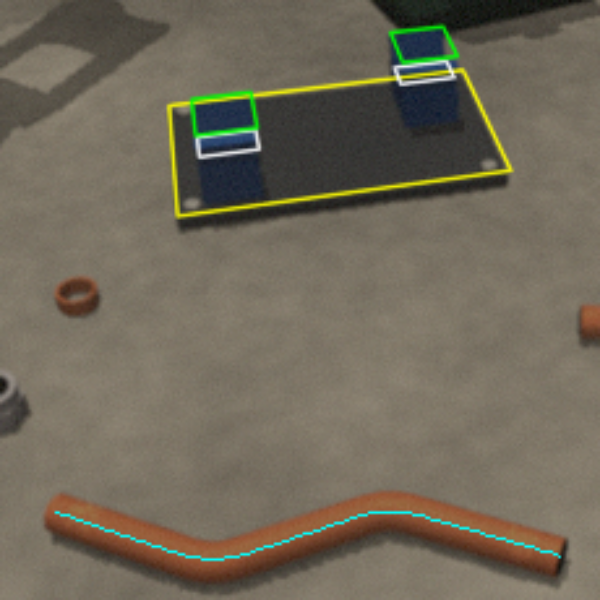

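The overlays agree in both views. The tube is at (0.513,-0.187), yaw -0.48, z about 0.01. The jig is at (0.542,0.208), yaw 0.115. The fingers need a yaw turn of +0.75, so I'm moving to hover.

Call:
{"method": "move_arm", "body": {"targets": [8.5,1,-3,0,0,0,0.05,8.5,2.5,-7.5,0,0,0,0.12,8.5,4,-12.3,0,0,0,0.2,8.5,5.5,-17,-0.5,0,0,0.28,8.5,7,-21.6,-1,0,0,0.36,8.5,8.5,-26.2,-1.5,0,0,0.44,8.5,10,-30.8,-2,0,0,0.52,8.5,11.5,-35.4,-2.5,0,0,0.6,8.5,13,-40,-3,0,0,0.68,8.5,14.5,-44.6,-3.5,0,0,0.75]}}

```text
clock: 1.75
ee_pos: [0.415, 0.1164, 0.3699]
eef_rot: [-3.141, 0.001, -2.835]
force: [0.6, -0.1, -0.2]
width: 0.0848
finger_force: 0.0
```

Call:
{"method": "move_arm", "body": {"targets": [8.5,1.5,-4.8,-0.5,0,0,0,8.5,3,-9.6,-1.5,0,0,0,8.5,4.6,-14.4,-2.5,0,0,0,8.5,6.2,-19.2,-3.5,0,0,0,8.5,7.6,-24,-4,0,0,0,8.5,9,-28,-4.5,0,0,0,8.5,9.9,-30.5,-5,0,0,0,8.5,9.9,-30.5,-5,0,0,0,8.5,9.9,-30.5,-5,0,0,0]}}

```text
clock: 2.88
ee_pos: [0.5128, -0.1858, 0.3195]
eef_rot: [3.14, -0.001, -2.837]
force: [-0.2, 0.4, -0.2]
width: 0.085
finger_force: 0.0
```

Run:
```python
from h import *; from rig import r
W=r.grab_frame("wrist"); cv2.imwrite("pics/w1.png",W["image"])
m=tubemask(W,(0,0,560,420)); print(m.sum(),cv2.boundingRect(m))
p0=[.513,-.187,.011,-.481]
print(proj(W,world(p0,CL[[0,75,149]])).round(0))
print([(np.round(np.array(d["bbox"])*[560,420,560,420]),round(d["confidence"],2)) for d in r.recognise(W,"tube_mid")[:2]])
print(fittube([(W,m)],p0,.011))
s=r.get_state();print(s["ee_pos"],s["eef_rot"],s["clock"],s["joint_pos"])
im=W["image"].copy();cv2.polylines(im,[np.int32(proj(W,world(p0,CL)))],False,(255,255,0),1);cv2.imwrite("pics/w1.png",im)
```

```text
8637 (197, 48, 181, 287)
[[369.  58.]
 [279. 206.]
 [208. 324.]]
[(array([198.,  51., 380., 334.]), 0.75)]
(array([ 0.51472437, -0.1881222 , -0.47927266]), np.float64(7.432626881360166))
[ 0.51291168 -0.18543933  0.31981995] [ 3.14038307e+00 -7.01162788e-04 -2.83580832e+00] 2.975 [-5.51931062e-01  5.39551540e-01  1.71352110e+00  3.35839213e-04
  8.89893593e-01 -2.42872288e+00]
```

View pics/w1.png

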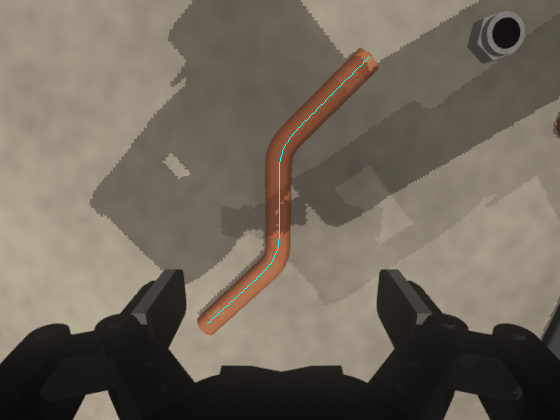

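The wrist camera agrees to within 2 mm: tube centre at (279,206), straight between the fingers. Descending to grasp.

Call:
{"method": "move_arm", "body": {"targets": [8.5,0.1,-0.1,-4,0,0,0,8.5,0.1,-0.1,-8,0,0,0,8.5,0.1,-0.1,-11,0,0,0,8.5,0.1,-0.1,-13.5,0,0,0,8.5,0.1,-0.1,-14.4,0,0,0,8.5,0.1,-0.1,-14.4,0,0,0]}}

```text
clock: 3.72
ee_pos: [0.5144, -0.1874, 0.1758]
eef_rot: [3.141, -0.0, -2.836]
force: [0.6, -0.3, 0.9]
width: 0.085
finger_force: 0.0
```

Call:
{"method": "move_arm", "body": {"targets": [4,0,0,0,0,0,0,2.5,0,0,0,0,0,0,1,0,0,0,0,0,0,1,0,0,0,0,0,0,1,0,0,0,0,0,0,1,0,0,0,0,0,0], "newtons": 60}}

```text
clock: 4.47
ee_pos: [0.5146, -0.1882, 0.1765]
eef_rot: [-3.141, 0.001, -2.838]
force: [-1.0, 0.2, 5.5]
width: 0.0196
finger_force: 58.5
```

Call:
{"method": "move_arm", "body": {"targets": [1,0,0,0.5,0,0,0,1,0,0,1.5,0,0,0,1,0,0,3,0,0,0,1,0,0,5,0,0,0,1,0,0,6,0,0,0,1,0,0,6,0,0,0]}}

```text
clock: 5.22
ee_pos: [0.5147, -0.1882, 0.2368]
eef_rot: [-3.14, 0.001, -2.837]
force: [-0.5, -0.6, -2.5]
width: 0.0201
finger_force: 58.8
```

Run:
```python
from h import *; from rig import r
fs={n:r.grab_frame(n) for n in("side","top","wrist")}
s=r.get_state();print(s["ee_pos"],s["eef_rot"],s["clock"],s["force"],s["moment"],s["width"])
p0=[.5145,-.188,.071,-.48]; im=fs["side"]["image"]
c=proj(fs["side"],p0[:3])[0].astype(int);print(c)
a=cv2.resize(im[c[1]-90:c[1]+60,c[0]-120:c[0]+120],(640,400),interpolation=cv2.INTER_CUBIC)
b=cv2.resize(fs["wrist"]["image"],(533,400))[:,:]
cv2.imwrite("pics/lift.png",np.hstack([a,b[:, 187:347]]))
m=tubemask(fs["wrist"],(0,0,560,420)); print(m.sum(),cv2.boundingRect(m))
```

```text
[ 0.51420241 -0.18793664  0.23533987] [ 3.14083982e+00 -6.33246953e-04 -2.83742786e+00] 5.375 [ 0.41766277  0.49235892 -1.72953402] [ 0.02571643  0.00138229 -0.00446192] 0.019626065298557722
[192 304]
23212 (253, 0, 243, 372)
```

View pics/lift.png

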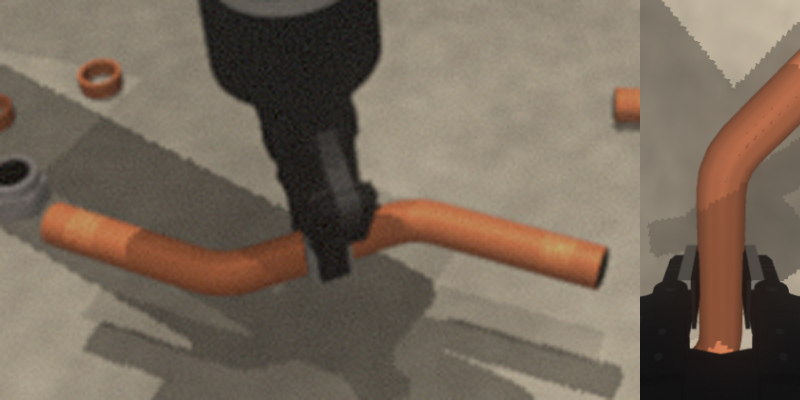

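The tube is held firmly mid-slant and level. Carrying it to above the jig with a +0.595 turn.

Call:
{"method": "move_arm", "body": {"targets": [1,0,1,2.5,0,0,0,1,0,4,5,0,0,0.05,1,0.5,8,6.4,0,0,0.13,1,1,12.5,6.4,0,0,0.21,1,1.4,17,6.4,0,0,0.29,1,1.8,21.5,6.4,0,0,0.37,1,2.1,26,6.4,0,0,0.45,1,2.4,30.5,6.4,0,0,0.52,1,2.6,35,6.4,0,0,0.57,1,2.7,38,6.4,0,0,0.595]}}

```text
clock: 6.62
ee_pos: [0.541, 0.1939, 0.2987]
eef_rot: [3.14, -0.001, -2.24]
force: [0.1, -1.3, -1.9]
width: 0.0199
finger_force: 59.0
```

Call:
{"method": "move_arm", "body": {"targets": [1,0,1.2,0,0,0,0,1,0,1.6,0,0,0,0,1,0,1.6,0,0,0,0,1,0,1.6,0,0,0,0]}}

```text
clock: 7.12
ee_pos: [0.5416, 0.2068, 0.2996]
eef_rot: [3.141, -0.001, -2.244]
force: [-0.5, -0.4, -1.4]
width: 0.0201
finger_force: 59.0
```

Run:
```python
from h import *; from rig import r
fs={n:r.grab_frame(n) for n in("side","top","wrist")}
s=r.get_state();print(s["ee_pos"],s["eef_rot"],s["clock"],s["force"],s["width"])
j=[.5418,.2078,0,.1148]
p0=[*s["ee_pos"][:2],s["ee_pos"][2]-.165,.115]
def draw(f,q):
    im=f["image"].copy()
    def pl(X,col,cl=True): cv2.polylines(im,[np.int32(proj(f,X)*8)],cl,col,1,cv2.LINE_AA,3)
    pl(world(j,[(a*.125,b*.08,.012) for a,b in((1,1),(1,-1),(-1,-1),(-1,1))]),(0,255,255))
    for x,y in((-.082,-.035),(.082,.035)):
        for w,z,col in((.014,.04,(255,255,255)),(.026,.066,(0,255,0))):
            pl(world(j,[(x+a*.022,y+b*w,z) for a,b in((1,1),(1,-1),(-1,-1),(-1,1))]),col)
    pl(world(q,CL),(255,255,0),False); return im
V_=[]
for n in("top","side"):
    P=proj(fs[n],world(p0,CL)); l,t=P.min(0)-14; R_,b=P.max(0)+14
    h=cv2.cvtColor(fs[n]["image"],cv2.COLOR_BGR2HSV); m=cv2.inRange(h,(2,90,40),(20,255,255))
    k=np.zeros_like(m);k[int(t):int(b),int(l):int(R_)]=1; m=(m>0).astype(np.uint8)*k
    m=cv2.morphologyEx(m,cv2.MORPH_OPEN,np.ones((3,3),np.uint8))
    V_.append((fs[n],m)); print(n,m.sum())
print(fittube(V_[:],p0))
o=[draw(fs[n],p0) for n in("top","side","wrist")]
cv2.imwrite("pics/hov.png",np.hstack([cv2.resize(o[0][180:370,90:250],(400,475)),cv2.resize(o[1][90:240,120:300],(400,475))]))
```

```text
[0.54158971 0.20712598 0.29977133] [-3.14153614e+00 -8.55875829e-05 -2.24361895e+00] 7.275 [-0.69949475 -0.06700799 -1.95603395] 0.01953738135448678
top 2488
side 1524
(array([0.54323186, 0.20782801, 0.13319814, 0.11264342]), np.float64(4.5860872700327615))
```

View pics/hov.png

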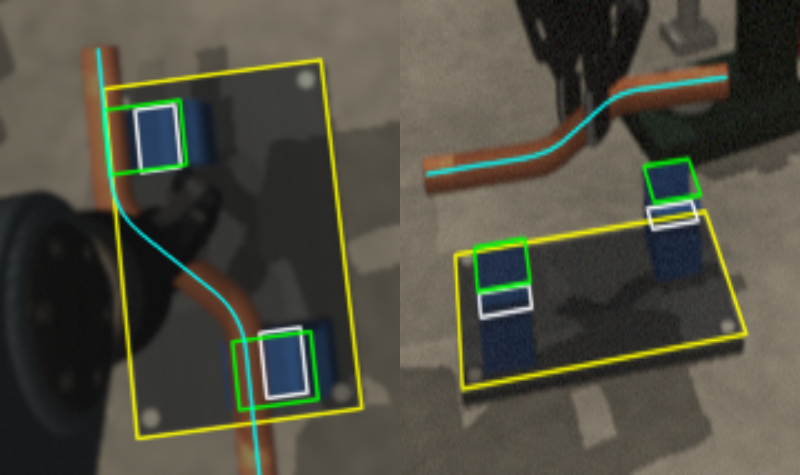

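The tube is centred over the jig to within 2 mm and its yaw is within 0.003 rad. Lowering.

Call:
{"method": "move_arm", "body": {"targets": [1,-0.1,0,-2,0,0,0,1,-0.1,0,-4,0,0,0,1,-0.1,0,-5.5,0,0,0,1,-0.1,0,-6.5,0,0,0,1,-0.1,0,-7.2,0,0,0,1,-0.1,0,-7.6,0,0,0,1,-0.1,0,-7.8,0,0,0,1,-0.1,0,-7.8,0,0,0]}}

```text
clock: 8.28
ee_pos: [0.5405, 0.208, 0.2219]
eef_rot: [-3.141, 0.0, -2.242]
force: [0.4, 0.5, -1.1]
width: 0.0197
finger_force: 59.0
```

Call:
{"method": "move_arm", "body": {"targets": [1,0,0,-0.2,0,0,0,1,0,0,-0.4,0,0,0,1,0,0,-0.4,0,0,0]}}

```text
clock: 8.65
ee_pos: [0.5404, 0.2079, 0.2176]
eef_rot: [3.141, -0.0, -2.242]
force: [-0.2, -0.4, -2.2]
width: 0.0194
finger_force: 59.0
```

No contact yet, so I'm stepping finer.

Call:
{"method": "move_arm", "body": {"targets": [1,0,0,-0.1,0,0,0,1,0,0,-0.1,0,0,0,1,0,0,-0.2,0,0,0,1,0,0,-0.2,0,0,0]}}

```text
clock: 9.15
ee_pos: [0.5404, 0.2079, 0.2165]
eef_rot: [-3.141, 0.0, -2.242]
force: [-1.7, -0.4, 4.8]
width: 0.0199
finger_force: 59.7
```

Contact, with the force up by about 7 N. Releasing, then retreating straight up.

Call:
{"method": "move_arm", "body": {"targets": [2.5,0,0,0,0,0,0,3.5,0,0,0,0,0,0,5,0,0,0,0,0,0,5,0,0,0,0,0,0,5,0,0,0,0,0,0,5,0,0,1,0,0,0,5,0,0,3,0,0,0,5,0,0,6,0,0,0,5,0,0,10,0,0,0,5,0,0,14,0,0,0]}}

```text
clock: 10.4
ee_pos: [0.5402, 0.2079, 0.3575]
eef_rot: [-3.141, 0.0, -2.242]
force: [-0.1, 0.3, -0.0]
width: 0.0501
finger_force: 0.0
```

Run:
```python
from h import *; from rig import r
fs={n:r.grab_frame(n) for n in("side","top")}
s=r.get_state();print(s["ee_pos"],s["clock"],s["force"],s["width"])
p0=[.541,.208,.051,.115]
V_=[]
for n in("top","side"):
    P=proj(fs[n],world(p0,CL)); l,t=P.min(0)-14; R_,b=P.max(0)+14
    h=cv2.cvtColor(fs[n]["image"],cv2.COLOR_BGR2HSV); m=cv2.inRange(h,(2,90,40),(20,255,255))
    k=np.zeros_like(m);k[int(t):int(b),int(l):int(R_)]=1; m=(m>0).astype(np.uint8)*k
    V_.append((fs[n],cv2.morphologyEx(m,cv2.MORPH_OPEN,np.ones((3,3),np.uint8))))
print(fittube(V_,p0))
cv2.imwrite("pics/end.png",np.hstack([cv2.resize(fs["top"]["image"][180:370,90:250],(400,475)),cv2.resize(fs["side"]["image"][90:240,120:300],(400,475))]))
```

```text
[0.54178538 0.20829447 0.36115175] 10.5 [ 1.04587149  0.50813085 -0.26360749] 0.05022469329882393
(array([0.54348041, 0.20837703, 0.0518781 , 0.11076363]), np.float64(3.854411354471541))
```

View pics/end.png

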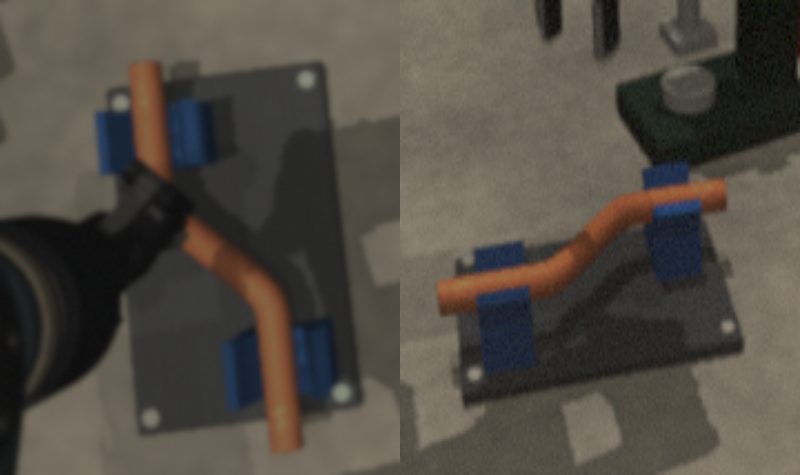

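Both ends sit in the notches. The fitted axis height is 0.052, the tube is centred to within 2 mm, and the gripper is clear. Handing in.

```bash
python3 -c "
from rig import r
print(r.sign_off())"
```

```text
the job is handed in; nothing more can be done
None
```

The offset tube rests in both jig notches, centred to about 2 mm; it was lowered in, released there, the elbow was left alone, and the job was handed in at about 10.5 s (no verdict came back).

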